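# Sort soil vials into the reader and hold the scan bar at the mark

### The arm

A 6-joint arm with a two-finger parallel gripper is mounted at the origin on the work surface. World frame = base frame: x ahead of the robot, y to its left, z up, the work surface at z = 0. Lengths are in m, angles in degrees, forces in N, time in s.
With the tool pointing down it reaches from about 0.35 to 0.875 m from the base axis. Payload 4.2 kg.
Tool frame: the origin (TCP) lies at the very end of the fingers, on their centre line; the grasp point (between the pads) lies 19 mm behind it; z points along the fingers, y is the line along which they close (so a half turn about z gives the same grasp; the last joint's range is limited). The gripper opens to 87 mm and grips with 3 to 60 N. Pads are 19 mm wide; open, the fingers measure 117 mm over their backs; the gripper's body (75 mm by 190 mm) begins 51 mm behind the grasp point.
Start: joints at [85.634, 22.042, 0.453, 0, -68.411, -14.817], TCP at [0.205, 0.59, 0.2] pointing down, gripper open.
Joint ranges: [-179.83, 179.83], [-69.29, 118.12], [-61.27, 80.66], [-181.25, 117.63], [-171.15, -9.14], [-177.46, 177.46]. Speed limits (degrees/s): [159.86, 159.86, 180, 180, 180, 180].

### API

Orientations are given as a 3x3 rotation matrix whose columns are the frame's x, y, z axes.
In Python, from station import r gives the robot as it stands.
- The arm moves only by the tool jog_arm, never from a script. Its argument "plan" is text: rows parted by semicolons, each of 7 numbers parted by spaces: the shift along the tool's x, y, z normalised to -1 to 1, where 1 is 0.025 m, then the turn, a rotation vector about the tool's x, y, z normalised to -1 to 1, where 1 is 8 degrees, then the closure, from -1 (fully open) to 1 (shut). A call has exactly 10 rows; each row shifts and turns the commanded pose from where the row before left it, along the tool's axes as they then stand; what a row does not reach is not made up. A row lasts 1/10 s, in which the tool goes at most 50 mm and 8.59 degrees, less where a joint would pass 70% of its speed; a pose out of reach is approached as far as the arm can. A call with a number of a shift or a turn outside -1 to 1 is refused whole. A call with a gripper value outside its range is refused whole. The fingers move at their own pace and stop on an object; the grip force is fixed at half the most. Time passes only in rows, so rows that do not move let the fingers close, or fill a call up. It gives the time, the measured TCP pose, the force, the opening and the grip force at its end, in the units of the state.
- r.sense(): the state, without advancing time (a new reading comes with each control period).
- r.capture(name): name is "scene" or "top" or "wrist"; returns (picture, depth): 480x640x3 uint8, red, green, blue; 480x640 float32, m along the optical axis (not along the pixel's ray), 0 where there is no reading.
- r.get_calibration(name): a dict with "mtx" (3x3 intrinsics, pixels), "distortion" ([k1, k2, p1, p2, k3] as OpenCV has them; the pictures are not rectified), "extrinsics" (4x4, takes a point from camera to world coordinates). Camera axes: x right, y up, looking along -z (the intrinsics and any distortion apply to the point x, -y, -z); pixel columns grow to the right and rows downward; lengths in m; the calibration is good to about 2 mm. A picture is of the moment at which its call begins: read the wrist's pose just before it. get_calibration takes no time and is no camera call; for the wrist camera it gives the pose at the moment of the call.
- r.finish_job(): hands the job in; it is judged then, once.
The state is a dict: "time_s": time; "joints": joint angles; "joint_velocities": joint speeds; "effort": joint torques, N m; "tcp_pos": TCP position; "ee_rot": TCP orientation; "wrist_force": force on the tool from outside, world axes, zero at the start; "moment": the same for the moment, N m; "gripper_width": opening from 0.0 (shut) to 1.0 (fully open); "gripper_force": force on a finger pad.
Only numpy, scipy, OpenCV 4.12 (cv2) and the standard library are available. Lean on these libraries where they do the work, as an engineer would, in place of code of your own. Each camera call takes 0.05 s, during which the arm holds its last target. There are 200 camera calls.

### The job

Stand the blue-capped and orange-capped soil vials upright in the reader tray of their own cap's colour and let go of them, never tipping one over. Then pull the spring-loaded scan bar by its black grip towards the robot's side until its black pointer stands at the red clip, within the clip's width, and hold it there with the gripper: the program finishes still holding the bar at the mark. Leave the white-capped vial, the tape roll and the carton where they are.

Things in the scene. Friction and masses are not known exactly. Their poses are not given: they have to be found in the camera images.
- vial_blue_a: sample vial, clear 27 mm diameter body with brown soil in it, blue cap 30 mm in diameter and 18 mm high; 62 mm tall in all, the cap from 44 to 62 mm above the origin, which is the centre of its underside; about 40 g; stands upright on the grey mat at the start; z axis up along the vial
- vial_blue_b: sample vial, clear 27 mm diameter body with brown soil in it, blue cap 30 mm in diameter and 18 mm high; 62 mm tall in all, the cap from 44 to 62 mm above the origin, which is the centre of its underside; about 40 g; stands upright on the grey mat at the start; z axis up along the vial
- vial_orange: sample vial, clear 27 mm diameter body with brown soil in it, orange cap 30 mm in diameter and 18 mm high; 62 mm tall in all, the cap from 44 to 62 mm above the origin, which is the centre of its underside; about 40 g; stands upright on the grey mat at the start; z axis up along the vial
- vial_white: bystander, the same kind of vial with a white cap, also on the mat
- tray_blue: open tray of blue plastic fixed on the deck, 110 x 110 mm outside, walls 4 mm thick, 25 mm high in all, floor 4 mm thick; origin at the centre of its underside; x and y axes along its walls, parallel to the reader's; the two trays sit side by side along the reader's y, their centres 116 mm apart, and either may be on either side
- tray_orange: open tray of orange plastic fixed on the deck, 110 x 110 mm outside, walls 4 mm thick, 25 mm high in all, floor 4 mm thick; origin at the centre of its underside; x and y axes along its walls, parallel to the reader's; the two trays sit side by side along the reader's y, their centres 116 mm apart, and either may be on either side
- mat: fixed grey mat, 220 x 220 x 3 mm, on which the four vials stand at least 80 mm apart (centre to centre); origin at the centre of its underside
- reader: fixed cream vial reader: deck 360 (x) by 340 mm (y), 20 mm high, 75 mm high grey housing along its far (+x) edge; origin on the bench midway between its rails; tray centres at x = -65, y = +-58 mm, undersides at z = 20; its -x axis is the pull direction. It carries the scan bar, a white bridge on two legs (at y = +-138 mm), parked clear of the trays at x = +95 mm
- scanbar (a joint): slide of the scan bar in m: 0 parked, growing as it is pulled along the reader's -x (towards the robot's side), end stop at 0.16; a spring draws it back, 2.4 N when parked plus 60 N/m (8 to 11 N near the mark), so it runs home when let go; moving mass 0.4 kg; beam 50 (x) by 292 mm (y), underside 100 mm and top 124 mm above the bench
- scanbar_grip (a point): point on the black upright grip fin in the middle of the scan bar's top, 150 mm above the bench; the fin is 16 mm thick along the reader's x, 60 mm wide along y, and stands from 124 to 169 mm above the bench, so it is pinched across x from above; moves with the bar
- scanbar_pointer (a point): tip of the thin black pointer blade (5 mm thick) on the bar's +y leg, 36 mm above the bench, at the same x in the reader's frame as the grip; moves with the bar
- mark: fixed red clip on the deck's +y edge strip, 12 mm (x) by 24 mm (y) by 14 mm high; origin at the centre of its underside, axes parallel to the reader's; it marks where the pointer must stand, anywhere 90 to 130 mm of pull from the parked position
- tape_roll: bystander, brown roll of sealing tape lying flat, 90 mm across, 25 mm high, origin at the centre of its underside
- carton: bystander, cardboard carton 100 x 140 x 80 mm, origin at the centre of its underside
Things that resemble listed ones, but are neither listed nor needed, are in the scene too. What is shaped like the vial_blue_a but purple is not meant.

How it is judged (in metres and radians):
On the way, in this order (a step that is already met when the one before it is completed fails the run):
1. all three vials stand in the trays of their colour, released, with the scan bar still parked (x of vial_blue_a in the frame of tray_blue between -0.045 and 0.045 m and y of vial_blue_a in the frame of tray_blue between -0.045 and 0.045 m and z of vial_blue_a in the frame of tray_blue between -0.002 and 0.01 m and angle between each of vial_blue_a, vial_blue_b, vial_orange's own z axis and vertical below 0.15 rad and linear speed of each of vial_blue_a, vial_blue_b, vial_orange below 0.03 m/s and x of vial_blue_b in the frame of tray_blue between -0.045 and 0.045 m and y of vial_blue_b in the frame of tray_blue between -0.045 and 0.045 m and z of vial_blue_b in the frame of tray_blue between -0.002 and 0.01 m and x of vial_orange in the frame of tray_orange between -0.045 and 0.045 m and y of vial_orange in the frame of tray_orange between -0.045 and 0.045 m and z of vial_orange in the frame of tray_orange between -0.002 and 0.01 m and contact force between the fingers and vial_blue_a below 0.3 N and contact force between the fingers and vial_blue_b below 0.3 N and contact force between the fingers and vial_orange below 0.3 N and value of joint scanbar below 0.02 m), for 0.2 s.
2. the scan bar is held at the mark (x of scanbar_pointer in the frame of mark between -0.006 and 0.006 m and contact force between the fingers and reader above 2 N and velocity of joint scanbar between -0.02 and 0.02 m/s), for 0.3 s.
At the end, for the whole second after the job is handed in: All three vials stand upright (0.15 rad) on the floor of the tray of their cap's colour, untouched; the pointer is within 6 mm of the clip's centre along the slide, at rest (0.02 m/s), the fingers on the bar (over 2 N), and no loose thing wedged against the reader (all of step 2 and x of vial_blue_a in the frame of tray_blue between -0.045 and 0.045 m and y of vial_blue_a in the frame of tray_blue between -0.045 and 0.045 m and z of vial_blue_a in the frame of tray_blue between -0.002 and 0.01 m and angle between each of vial_blue_a, vial_blue_b, vial_orange's own z axis and vertical below 0.15 rad and linear speed of each of vial_blue_a, vial_blue_b, vial_orange below 0.03 m/s and x of vial_blue_b in the frame of tray_blue between -0.045 and 0.045 m and y of vial_blue_b in the frame of tray_blue between -0.045 and 0.045 m and z of vial_blue_b in the frame of tray_blue between -0.002 and 0.01 m and x of vial_orange in the frame of tray_orange between -0.045 and 0.045 m and y of vial_orange in the frame of tray_orange between -0.045 and 0.045 m and z of vial_orange in the frame of tray_orange between -0.002 and 0.01 m and contact force between the fingers and vial_blue_a below 0.3 N and contact force between the fingers and vial_blue_b below 0.3 N and contact force between the fingers and vial_orange below 0.3 N and contact force between each of vial_blue_a, vial_blue_b, vial_orange, vial_white, tape_roll, carton and reader below 0.3 N); the arm keeps its last pose, push and grip.
It fails at once if the white-capped vial is moved more than 25 mm (distance of vial_white from where it was at the start of the episode above 0.025 m).
It fails at once if the tape roll is moved more than 25 mm (distance of tape_roll from where it was at the start of the episode above 0.025 m).
It fails at once if the carton is moved more than 25 mm (distance of carton from where it was at the start of the episode above 0.025 m).
It fails at once if a vial is tipped over (more than 1 rad) (angle between any of vial_blue_a, vial_blue_b, vial_orange, vial_white's own z axis and vertical above 1 rad).
It also fails if it takes over 72 s, if anything falls off the work surface, if the arm or the gripper's body presses on something with over 40 N, if the wrist force passes 120 N, or if a joint passes its speed limit or range.

## Working session

There is one attempt and no reset: what is moved stays moved. The work goes in short steps, Python scripts to look and compute and a tool call to move; the robot and the scene stay as the last step left them, time stands still between calls to the robot, and variables do not carry over. Pictures are saved under pics/ and viewed, at most 10 in all, crops included, and the job is handed in when it is done.

Besides the shell and the picture viewer there is one more tool, called as name(argument=value, ...), one argument or row to a line, values as JSON. jog_arm: Moves the arm, as the interface text tells. Scaled input: -1 to 1 covers 0.025 m each way for a shift and 8 degrees each way for a turn. Its arguments: {"type":"object","properties":{"plan":{"type":"string"}},"required":["plan"]}

```bash
ls; mkdir -p pics
python3 - <<'E'
from station import r
import cv2,numpy as np
s=r.sense();print(s)
for n in("scene","top"):
    p,d=r.capture(n);c=r.get_calibration(n)
    np.savez(f"pics/{n}0.npz",p=p,d=d,**{k:np.array(v) for k,v in c.items()})
    cv2.imwrite(f"pics/{n}0.png",p[:,:,::-1]);print(n,c)
E
```

```text
pics
{'time_s': 0.0, 'joints': array([ 8.56349936e+01,  2.20899336e+01,  3.78496664e-01, -3.03481954e-02,
       -6.84112053e+01, -1.48174712e+01]), 'joint_velocities': array([-0.04271376, -0.08024842, -0.05888848,  0.00331904,  0.03540391,
        0.02079434]), 'effort': array([ 6.05781370e-04, -3.90665138e+01,  1.87402081e+01,  4.21963155e+00,
        1.09805490e-02, -1.95254538e-04]), 'tcp_pos': array([0.20511313, 0.58967725, 0.1986561 ]), 'ee_rot': array([[ 9.44412696e-01, -3.28761663e-01, -6.54000357e-04],
       [-3.28762306e-01, -9.44410371e-01, -2.09676681e-03],
       [ 7.16918227e-05,  2.19522386e-03, -9.99997588e-01]]), 'wrist_force': array([-0.11827417, -0.53813507,  0.97373197]), 'moment': array([ 0.03398962, -0.06970867, -0.01059655]), 'gripper_force': 0.0, 'gripper_width': 1.0022174635622363}
scene {'mtx': array([[498.6657492 ,   0.        , 319.30907608],
       [  0.        , 498.6657492 , 243.37934524],
       [  0.        ,   0.        ,   1.        ]]), 'distortion': array([0.03644386, 0.        , 0.        , 0.        , 0.        ]), 'extrinsics': array([[ 0.71233597, -0.51559628,  0.47617008,  1.01436529],
       [ 0.7015992 ,  0.54085005, -0.46393942, -0.43654298],
       [-0.01833117,  0.66456128,  0.74700888,  0.86546759],
       [ 0.        ,  0.        ,  0.        ,  1.        ]])}
top {'mtx': array([[592.80270189,   0.        , 313.88971549],
       [  0.        , 592.80270189, 245.16348138],
       [  0.        ,   0.        ,   1.        ]]), 'distortion': array([-0.14919543,  0.        ,  0.        ,  0.        ,  0.        ]), 'extrinsics': array([[-0.02703518,  0.98712351, -0.15765872,  0.36343254],
       [-0.9995979 , -0.0280451 , -0.00418414,  0.01144693],
       [-0.00855182,  0.15748221,  0.9874848 ,  1.37263458],
       [ 0.        ,  0.        ,  0.        ,  1.        ]])}
```

View pics/top0.png

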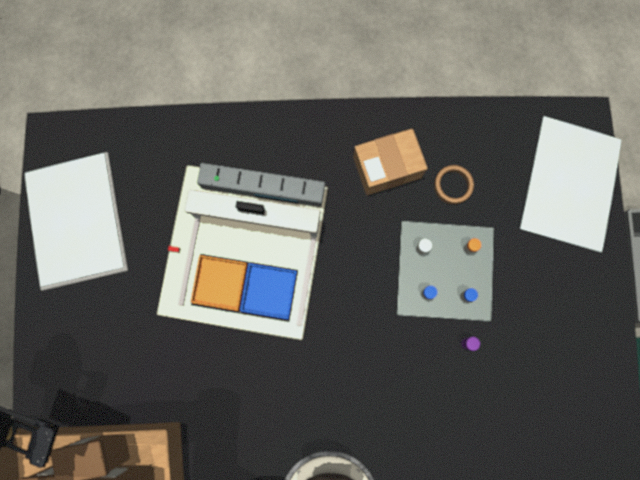

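View pics/scene0.png

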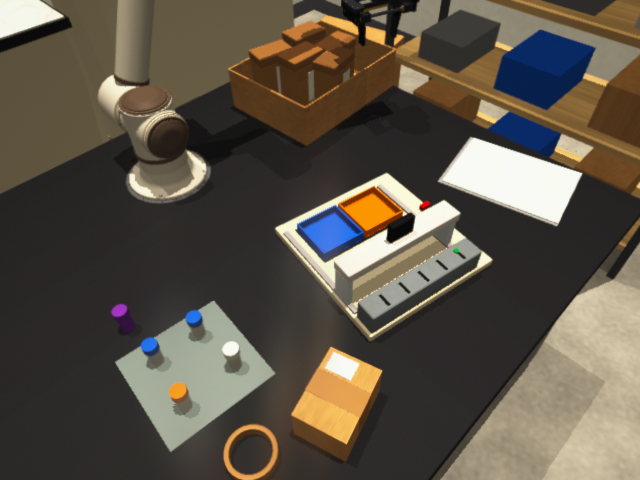

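The top view shows vials on the mat: white (425,245), orange (474,245), blue (430,292) and blue (470,295), with a purple decoy at (473,343). The orange tray is at (220,283), blue tray at (270,291), red clip at (174,249) and grip at (250,208). The carton and tape sit beyond the mat. The scene view agrees.

```bash
cat > h.py <<'E'
import cv2,numpy as np
def world(c,d):
    """per-pixel world points from depth"""
    h,w=d.shape
    uv=np.stack(np.meshgrid(np.arange(w),np.arange(h)),-1).reshape(-1,1,2).astype(np.float32)
    n=cv2.undistortPoints(uv,np.array(c["mtx"]),np.array(c["distortion"])).reshape(h,w,2)
    P=np.stack([n[...,0]*d,-n[...,1]*d,-d],-1)
    E=np.array(c["extrinsics"]);return P@E[:3,:3].T+E[:3,3]
def plane(c,u,v,z):
    n=cv2.undistortPoints(np.array([[[u,v]]],np.float32),np.array(c["mtx"]),np.array(c["distortion"])).ravel()
    E=np.array(c["extrinsics"]);q=E[:3,:3]@[n[0],-n[1],-1];o=E[:3,3]
    return o+q*(z-o[2])/q[2]
R={"blue":((105,150,60),(125,255,255)),"orange":((8,200,120),(20,255,255)),"purple":((130,100,40),(160,255,255)),"red":((0,180,90),(4,255,255))}
def blobs(p,col,amin=15):
    m=cv2.inRange(cv2.cvtColor(p,cv2.COLOR_RGB2HSV),*R[col])
    n,l,s,ce=cv2.connectedComponentsWithStats(m)
    return [(l==i,s[i],ce[i]) for i in range(1,n) if s[i,4]>=amin]
E
python3 - <<'E'
from h import *
np.set_printoptions(precision=4,suppress=True)
for n in("top","scene"):
    f=np.load(f"pics/{n}0.npz");p,d=f["p"],f["d"];W=world(f,d)
    print(n)
    for col in("blue","orange","red"):
        for m,s,c in blobs(p,col):
            w=W[m];w=w[(w[:,2]>-.01)&(w[:,2]<.1)]
            if len(w)<10: continue
            zt=np.percentile(w[:,2],90);t=w[w[:,2]>zt-.006]
            print(col,s,c.round(1),"zt",zt.round(4),"topmean",t.mean(0),"mid",(t.min(0)+t.max(0))/2,"plane.06",plane(f,*c,.06)[:2])
            if s[4]>800:
                h=cv2.minAreaRect(w[:,:2].astype(np.float32));print("   rect",h)
    # dark grip: high points
    hs=cv2.cvtColor(p,cv2.COLOR_RGB2HSV)
    g=(W[...,2]>.155)&(W[...,2]<.185)&(W[...,0]>.3)&(hs[...,2]<70)
    w=W[g];print("grip",g.sum(),cv2.minAreaRect(w[:,:2].astype(np.float32)),w.mean(0))
    b=(W[...,2]>.115)&(W[...,2]<.135)&(hs[...,2]>130)&(W[...,0]>.3)&(W[...,1]>0);w=W[b]
    print("beam",b.sum(),cv2.minAreaRect(w[:,:2].astype(np.float32)),w[:,2].mean())
E
```

```text
top
blue [ 240  264   56   56 2415] [267.9 291. ] zt 0.0427 topmean [0.4764 0.1241 0.0439] mid [0.4747 0.123  0.0445] plane.06 [0.4728 0.1218]
   rect ((0.47666412591934204, 0.12538906931877136), (0.1139557808637619, 0.1132889837026596), 79.1048355102539)
blue [424 287  12  12 115] [429.5 292.1] zt 0.068 topmean [ 0.46   -0.237   0.0656] mid [ 0.4588 -0.2364  0.0679] plane.06 [ 0.46   -0.2374]
blue [464 289  13  12 120] [470.1 294.6] zt 0.0683 topmean [ 0.4511 -0.3278  0.0658] mid [ 0.4512 -0.328   0.0668] plane.06 [ 0.4513 -0.3288]
red [169 247  10   4  22] [172.9 248.7] zt 0.0367 topmean [0.5781 0.3431 0.0343] mid [0.5786 0.3426 0.0355] plane.06 [0.5739 0.3363]
grip 193 ((0.6408463716506958, 0.14925818145275116), (0.05581306293606758, 0.014132030308246613), 78.5288314819336) [0.6402 0.1482 0.1668]
beam 2773 ((0.6429029703140259, 0.1505926549434662), (0.2916775643825531, 0.052025847136974335), 79.02764892578125) 0.1233392426299347
scene
blue [ 489  112   71   45 1574] [526.4 133.2] zt 0.0024 topmean [0.5774 0.746  0.0009] mid [0.5951 0.7446 0.0022] plane.06 [0.6234 0.7163]
   rect (
[... 740 characters left out ...]
2354 0.0441] plane.06 [0.5123 0.218 ]
   rect ((0.49929630756378174, 0.2455434501171112), (0.13116919994354248, 0.1128862202167511), 78.01290130615234)
orange [170 383  16  16 194] [177.4 390.6] zt 0.0669 topmean [ 0.5646 -0.3454  0.0651] mid [ 0.5648 -0.3449  0.0651] plane.06 [ 0.5618 -0.3448]
red [420 201  10   8  54] [424.6 204.6] zt 0.0358 topmean [0.579  0.3412 0.0336] mid [0.5787 0.3422 0.0336] plane.06 [0.5928 0.3166]
grip 410 ((0.5387856960296631, 0.7371888160705566), (0.08280947059392929, 1.2545976638793945), 7.606980800628662) [0.5892 0.5267 0.1647]
beam 3054 ((0.6011537313461304, 0.7373039722442627), (0.3476206660270691, 1.4452714920043945), 13.259866714477539) 0.12491023559948175
```

jog_arm(
  plan="0 0 0 0 0 1 -1;0 0 0 0 0 1 -1;0 0 0 0 0 1 -1;0 0 0 0 0 1 -1;0 0 0 0 0 1 -1;0 0 0 0 0 1 -1;0 0 0 0 0 1 -1;0 0 0 0 0 1 -1;0 0 0 0 0 1 -1;0 0 0 0 0 1 -1",
)

```text
time_s: 1.1
tcp_pos: [0.2052, 0.5899, 0.1991]
ee_rot: [[-0.165, -0.986, -0.0], [-0.986, 0.165, -0.001], [0.001, 0.0, -1.0]]
wrist_force: [0.3, 0.0, -1.2]
gripper_width: 0.999
gripper_force: 0.0
```

```bash
cat > g.py <<'E'
import sys,numpy as np
from scipy.spatial.transform import Rotation as Ro
from station import r
YAW=-10.97;O=np.array([.548,.1675])
a=np.radians(YAW);X=np.array([np.cos(a),np.sin(a)]);Y=np.array([-X[1],X[0]])
def rw(x,y): return O+x*X+y*Y
T={"ba":(.4597,-.238),"bb":(.451,-.3293),"or":(.564,-.345),"tb1":rw(-.065,-.058+.024),"tb2":rw(-.065,-.058-.024),"to":rw(-.065,.058),"bar":rw(.095,0)}
def go(name,z):
    s=r.sense();t=np.array([*T[name],z]);R=s["ee_rot"]
    Rd=np.column_stack([[*-Y,0],[*-X,0],[0,0,-1]])
    print(name,"t",round(s["time_s"],2),"tcp",s["tcp_pos"].round(4),"units",(R.T@(t-s["tcp_pos"])/.025).round(2),"turn",(Ro.from_matrix(R.T@Rd).as_rotvec(degrees=True)/8).round(3),"w",round(s["gripper_width"],3))
if __name__=="__main__":
    for q in sys.argv[1:]: n,z=q.split(",");go(n,float(z))
E
python3 g.py ba,.16 bb,.16 or,.16 tb1,.16 bar,.2
```

```text
ba t 1.1 tcp [0.2052 0.5899 0.1991] units [ 30.97 -15.52   1.6 ] turn [ 0.001 -0.009  0.181] w 0.999
bb t 1.1 tcp [0.2052 0.5899 0.1991] units [ 34.63 -15.78   1.61] turn [ 0.001 -0.009  0.181] w 0.999
or t 1.1 tcp [0.2052 0.5899 0.1991] units [ 34.51 -20.34   1.6 ] turn [ 0.001 -0.009  0.181] w 0.999
tb1 t 1.1 tcp [0.2052 0.5899 0.1991] units [ 15.69 -13.68   1.58] turn [ 0.001 -0.009  0.181] w 0.999
bar t 1.1 tcp [0.2052 0.5899 0.1991] units [ 1.449e+01 -2.012e+01 -2.000e-02] turn [ 0.001 -0.009  0.181] w 0.999
```

jog_arm(
  plan="1 -0.8 0 0 0 0.18 -1;1 -0.8 0 0 0 0 -1;1 -0.8 0 0 0 0 -1;1 -0.8 0 0 0 0 -1;1 -0.8 0 0 0 0 -1;1 -0.8 0 0 0 0 -1;1 -0.8 0 0 0 0 -1;1 -0.8 0 0 0 0 -1;1 -0.8 0 0 0 0 -1;1 -0.8 0 0 0 0 -1",
)

```text
time_s: 2.1
tcp_pos: [0.3567, 0.3066, 0.1995]
ee_rot: [[-0.184, -0.983, -0.0], [-0.983, 0.184, -0.0], [0.001, 0.0, -1.0]]
wrist_force: [0.2, 0.6, -0.2]
gripper_width: 0.999
gripper_force: 0.0
```

jog_arm(
  plan="1 -0.4 0 0 0 0 -1;1 -0.4 0 0 0 0 -1;1 -0.4 0 0 0 0 -1;1 -0.4 0 0 0 0 -1;1 -0.4 0 0 0 0 -1;1 -0.4 0 0 0 0 -1;1 -0.4 0 0 0 0 -1;1 -0.4 0 0 0 0 -1;1 -0.4 0 0 0 0 -1;1 -0.4 0 0 0 0 -1",
)

```text
time_s: 3.1
tcp_pos: [0.4084, 0.0428, 0.1995]
ee_rot: [[-0.184, -0.983, -0.0], [-0.983, 0.184, -0.0], [0.0, 0.0, -1.0]]
wrist_force: [0.5, 0.7, -0.5]
gripper_width: 0.998
gripper_force: 0.0
```

```bash
python3 g.py ba,.12 bb,.16
```

```text
ba t 3.1 tcp [0.4084 0.0428 0.1995] units [10.66 -4.09  3.18] turn [ 0.003 -0.001  0.044] w 0.998
bb t 3.1 tcp [0.4084 0.0428 0.1995] units [14.31 -4.42  1.58] turn [ 0.003 -0.001  0.044] w 0.998
```

jog_arm(
  plan="1 -0.45 0.2 0 0 0.04 -1;1 -0.45 0.4 0 0 0 -1;1 -0.45 0.4 0 0 0 -1;1 -0.45 0.4 0 0 0 -1;1 -0.45 0.4 0 0 0 -1;1 -0.45 0.4 0 0 0 -1;1 -0.45 0.4 0 0 0 -1;1 -0.45 0.3 0 0 0 -1;1 -0.45 0.2 0 0 0 -1;1 0 0.1 0 0 0 -1",
)

```text
time_s: 4.1
tcp_pos: [0.4613, -0.2219, 0.1187]
ee_rot: [[-0.19, -0.982, -0.001], [-0.982, 0.19, 0.0], [0.0, 0.001, -1.0]]
wrist_force: [-0.1, 0.8, -0.7]
gripper_width: 0.999
gripper_force: 0.0
```

```bash
python3 g.py ba,.039;python3 - <<'E'
from station import r
from h import *
from g import T
c=r.get_calibration("wrist");p,d=r.capture("wrist");W=world(c,d);cv2.imwrite("pics/w1.png",p[:,:,::-1])
for col in("blue","orange"):
    for m,s,ce in blobs(p,col,150):
        w=W[m];t=w[w[:,2]>np.percentile(w[:,2],90)-.004];print(col,s,ce,t.mean(0),(t.min(0)+t.max(0))/2)
E
```

```text
ba t 4.1 tcp [ 0.4613 -0.2219  0.1187] units [ 0.64 -0.06  3.19] turn [ 0.008 -0.001  0.003] w 0.999
blue [280  59  55  32 160] [308.4375  80.8125] [ 0.45304751 -0.31840921  0.063056  ] [ 0.45134137 -0.32236748  0.06266028]
blue [ 298  199   51   52 2055] [322.99805353 224.34744526] [ 0.46001567 -0.23826194  0.06491653] [ 0.46015603 -0.25820587  0.18138266]
orange [ 97  50  40  54 503] [125.28429423  80.84294235] [ 0.55198057 -0.33864541  0.06519376] [ 0.50831633 -0.32469416  0.18050479]
```

jog_arm(
  plan="0.4 -0.05 0 0 0 0 -1;0.24 0 0 0 0 0 -1;0 0 0.5 0 0 0 -1;0 0 0.7 0 0 0 -1;0 0 0.7 0 0 0 -1;0 0 0.6 0 0 0 -1;0 0 0.45 0 0 0 -1;0 0 0.25 0 0 0 -1;0 0 0 0 0 0 -1;0 0 0 0 0 0 1",
)

```text
time_s: 5.15
tcp_pos: [0.4596, -0.2367, 0.0402]
ee_rot: [[-0.189, -0.982, 0.001], [-0.982, 0.189, -0.0], [0.0, -0.001, -1.0]]
wrist_force: [0.0, 0.6, 0.2]
gripper_width: 0.969
gripper_force: 0.0
```

jog_arm(
  plan="0 0 0 0 0 0 1;0 0 0 0 0 0 1;0 0 0 0 0 0 1;0 0 0 0 0 0 1;0 0 0 0 0 0 1;0 0 0 0 0 0 1;0 0 0 0 0 0 1;0 0 0 0 0 0 1;0 0 0 0 0 0 1;0 0 0 0 0 0 1",
)

```text
time_s: 6.15
tcp_pos: [0.4591, -0.2367, 0.0397]
ee_rot: [[-0.19, -0.982, 0.0], [-0.982, 0.19, -0.0], [0.0, -0.0, -1.0]]
wrist_force: [0.4, -0.6, 0.2]
gripper_width: 0.317
gripper_force: 30.0
```

```bash
python3 g.py ba,.039 tb1,.16
```

```text
ba t 6.15 tcp [ 0.4591 -0.2367  0.0397] units [ 0.05 -0.04  0.03] turn [-0.    -0.     0.004] w 0.317
tb1 t 6.15 tcp [ 0.4591 -0.2367  0.0397] units [-15.19   2.18  -4.81] turn [-0.    -0.     0.004] w 0.317
```

jog_arm(
  plan="0 0 -0.4 0 0 0 1;0 0 -0.8 0 0 0 1;0 0 -0.9 0 0 0 1;-0.4 0.1 -0.9 0 0 0 1;-0.8 0.2 -0.9 0 0 0 1;-1 0.2 -0.5 0 0 0 1;-1 0.2 0 0 0 0 1;-1 0.2 0 0 0 0 1;-1 0.2 0 0 0 0 1;-1 0.2 0 0 0 0 1",
)

```text
time_s: 7.15
tcp_pos: [0.4564, -0.0773, 0.1506]
ee_rot: [[-0.19, -0.982, 0.001], [-0.982, 0.19, 0.0], [-0.0, -0.001, -1.0]]
wrist_force: [-0.3, -0.0, -0.5]
gripper_width: 0.319
gripper_force: 30.0
```

jog_arm(
  plan="-1 0.2 0 0 0 0 1;-1 0.2 0 0 0 0 1;-1 0.2 0 0 0 0 1;-1 0.2 0 0 0 0 1;-1 0.2 0 0 0 0 1;-1 0.08 0 0 0 0 1;-1 0 0 0 0 0 1;-0.8 0 0 0 0 0 1;-0.6 0 0 0 0 0 1;-0.4 0 0 0 0 0 1",
)

```text
time_s: 8.15
tcp_pos: [0.472, 0.1438, 0.1502]
ee_rot: [[-0.189, -0.982, 0.0], [-0.982, 0.189, 0.0], [-0.0, -0.0, -1.0]]
wrist_force: [0.3, -0.2, 0.2]
gripper_width: 0.318
gripper_force: 30.0
```

```bash
python3 g.py tb1,.0617
```

```text
tb1 t 8.15 tcp [0.472  0.1438 0.1502] units [-0.15 -0.2   3.54] turn [-0.002  0.002  0.008] w 0.318
```

jog_arm(
  plan="-0.15 -0.2 0.3 0 0 0 1;0 0 0.6 0 0 0 1;0 0 0.8 0 0 0 1;0 0 0.7 0 0 0 1;0 0 0.5 0 0 0 1;0 0 0.3 0 0 0 1;0 0 0.2 0 0 0 1;0 0 0.1 0 0 0 1;0 0 0 0 0 0 1;0 0 0 0 0 0 1",
)

```text
time_s: 9.15
tcp_pos: [0.4778, 0.1457, 0.0627]
ee_rot: [[-0.19, -0.982, 0.001], [-0.982, 0.19, 0.0], [-0.001, -0.001, -1.0]]
wrist_force: [-0.7, 0.3, -0.3]
gripper_width: 0.315
gripper_force: 30.0
```

```bash
python3 g.py tb1,.0612
```

```text
tb1 t 9.15 tcp [0.4778 0.1457 0.0627] units [-0.03  0.01  0.06] turn [-0.006  0.005  0.004] w 0.315
```

jog_arm(
  plan="0 0 0.08 0 0 0 1;0 0 0 0 0 0 1;0 0 0 0 0 0 0;0 0 0 0 0 0 0;0 0 0 0 0 0 -0.5;0 0 0 0 0 0 -0.5;0 0 0 0 0 0 -1;0 0 0 0 0 0 -1;0 0 0 0 0 0 -1;0 0 -0.4 0 0 0 -1",
)

```text
time_s: 10.15
tcp_pos: [0.4764, 0.1449, 0.0694]
ee_rot: [[-0.19, -0.982, -0.003], [-0.982, 0.19, -0.002], [0.002, 0.003, -1.0]]
wrist_force: [-0.5, -0.3, 0.2]
gripper_width: 0.947
gripper_force: 0.0
```

jog_arm(
  plan="0 0 -0.8 0 0 0 -1;0 0 -0.8 0 0 0 -1;0.2 0 -0.8 0 0 0 -1;0.6 0 -0.6 0 0 0 -1;1 0 -0.2 0 0 0 -1;1 0 0 0 0 0 -1;1 0 0 0 0 0 -1;1 0 0 0 0 0 -1;1 0 0 0 0 0 -1;1 0 0 0 0 0 -1",
)

```text
time_s: 11.15
tcp_pos: [0.445, -0.0223, 0.1512]
ee_rot: [[-0.19, -0.982, 0.001], [-0.982, 0.19, 0.0], [-0.0, -0.001, -1.0]]
wrist_force: [0.1, -0.3, 0.9]
gripper_width: 0.999
gripper_force: 0.0
```

```bash
python3 g.py bb,.12
```

```text
bb t 11.15 tcp [ 0.445  -0.0223  0.1512] units [12.01 -2.56  1.24] turn [-0.008  0.003  0.006] w 0.999
```

jog_arm(
  plan="1 -0.25 0 0 0 0 -1;1 -0.25 0 0 0 0 -1;1 -0.25 0 0 0 0 -1;1 -0.25 0 0 0 0 -1;1 -0.25 0 0 0 0 -1;1 -0.25 0 0 0 0 -1;1 -0.25 0 0 0 0 -1;1 -0.25 0.2 0 0 0 -1;1 -0.25 0.4 0 0 0 -1;1 -0.25 0.5 0 0 0 -1",
)

```text
time_s: 12.15
tcp_pos: [0.4596, -0.28, 0.1238]
ee_rot: [[-0.19, -0.982, 0.002], [-0.982, 0.19, -0.001], [0.0, -0.002, -1.0]]
wrist_force: [1.1, -0.4, -0.2]
gripper_width: 1.0
gripper_force: 0.0
```

jog_arm(
  plan="0.8 -0.06 0.15 0 0 0 -1;0.5 0 0 0 0 0 -1;0.3 0 0 0 0 0 -1;0.1 0 0 0 0 0 -1;0 0 0 0 0 0 -1;0 0 0 0 0 0 -1;0 0 0 0 0 0 -1;0 0 0 0 0 0 -1;0 0 0 0 0 0 -1;0 0 0 0 0 0 -1",
)

```text
time_s: 13.15
tcp_pos: [0.4525, -0.3205, 0.119]
ee_rot: [[-0.19, -0.982, 0.0], [-0.982, 0.19, 0.0], [-0.0, -0.0, -1.0]]
wrist_force: [-0.7, 0.0, -0.7]
gripper_width: 1.002
gripper_force: 0.0
```

```bash
python3 g.py bb,.039
```

```text
bb t 13.15 tcp [ 0.4525 -0.3205  0.119 ] units [ 0.36 -0.01  3.2 ] turn [-0.     0.     0.005] w 1.002
```

jog_arm(
  plan="0.37 0 0.2 0 0 0 -1;0 0 0.5 0 0 0 -1;0 0 0.7 0 0 0 -1;0 0 0.7 0 0 0 -1;0 0 0.6 0 0 0 -1;0 0 0.35 0 0 0 -1;0 0 0.15 0 0 0 -1;0 0 0 0 0 0 -1;0 0 0 0 0 0 1;0 0 0 0 0 0 1",
)

```text
time_s: 14.15
tcp_pos: [0.4512, -0.33, 0.0397]
ee_rot: [[-0.19, -0.982, 0.002], [-0.982, 0.19, -0.001], [0.0, -0.002, -1.0]]
wrist_force: [0.2, -0.3, 0.5]
gripper_width: 0.894
gripper_force: 0.0
```

jog_arm(
  plan="0 0 0 0 0 0 1;0 0 0 0 0 0 1;0 0 0 0 0 0 1;0 0 0 0 0 0 1;0 0 0 0 0 0 1;0 0 0 0 0 0 1;0 0 0 0 0 0 1;0 0 0 0 0 0 1;0 0 0 0 0 0 1;0 0 0 0 0 0 1",
)

```text
time_s: 15.15
tcp_pos: [0.4507, -0.3298, 0.039]
ee_rot: [[-0.19, -0.982, 0.0], [-0.982, 0.19, 0.0], [-0.0, -0.0, -1.0]]
wrist_force: [-0.0, 0.4, -0.2]
gripper_width: 0.323
gripper_force: 30.0
```

```bash
python3 g.py tb2,.15
```

```text
tb2 t 15.15 tcp [ 0.4507 -0.3298  0.039 ] units [-16.99   2.56  -4.44] turn [-0.     0.     0.003] w 0.323
```

jog_arm(
  plan="0 0 -0.4 0 0 0 1;0 0 -0.8 0 0 0 1;0 0 -0.9 0 0 0 1;-0.4 0.1 -0.9 0 0 0 1;-0.8 0.2 -0.9 0 0 0 1;-1 0.2 -0.5 0 0 0 1;-1 0.2 0 0 0 0 1;-1 0.2 0 0 0 0 1;-1 0.2 0 0 0 0 1;-1 0.2 0 0 0 0 1",
)

```text
time_s: 16.15
tcp_pos: [0.4481, -0.1704, 0.1498]
ee_rot: [[-0.19, -0.982, 0.001], [-0.982, 0.19, -0.0], [-0.0, -0.001, -1.0]]
wrist_force: [0.5, -0.1, -0.2]
gripper_width: 0.32
gripper_force: 30.0
```

jog_arm(
  plan="-1 0.2 0 0 0 0 1;-1 0.2 0 0 0 0 1;-1 0.2 0 0 0 0 1;-1 0.2 0 0 0 0 1;-1 0.2 0 0 0 0 1;-1 0.2 0 0 0 0 1;-1 0.06 0 0 0 0 1;-1 0 0 0 0 0 1;-1 0 0 0 0 0 1;-0.9 0 0 0 0 0 1",
)

```text
time_s: 17.15
tcp_pos: [0.4644, 0.0788, 0.1499]
ee_rot: [[-0.189, -0.982, 0.001], [-0.982, 0.189, 0.001], [-0.001, -0.001, -1.0]]
wrist_force: [0.6, -0.5, -0.2]
gripper_width: 0.318
gripper_force: 30.0
```

jog_arm(
  plan="-0.6 0 0 0 0 0 1;-0.3 0 0 0 0 0 1;0 0 0.3 0 0 0 1;0 0 0.6 0 0 0 1;0 0 0.6 0 0 0 1;0 0 0.5 0 0 0 1;0 0 0.2 0 0 0 1;0 0 0 0 0 0 1;0 0 0 0 0 0 1;0 0 0 0 0 0 1",
)

```text
time_s: 18.15
tcp_pos: [0.469, 0.0997, 0.0946]
ee_rot: [[-0.19, -0.982, 0.001], [-0.982, 0.19, 0.001], [-0.001, -0.001, -1.0]]
wrist_force: [-0.1, -0.3, -0.7]
gripper_width: 0.319
gripper_force: 30.0
```

```bash
python3 g.py tb2,.0603
```

```text
tb2 t 18.15 tcp [0.469  0.0997 0.0946] units [0.02 0.02 1.37] turn [-0.008  0.006  0.003] w 0.319
```

jog_arm(
  plan="0 0 0.4 0 0 0 1;0 0 0.5 0 0 0 1;0 0 0.3 0 0 0 1;0 0 0.14 0 0 0 1;0 0 0 0 0 0 1;0 0 0.02 0 0 0 1;0 0 0 0 0 0 0;0 0 0 0 0 0 0;0 0 0 0 0 0 -0.5;0 0 0 0 0 0 -0.5",
)

```text
time_s: 19.15
tcp_pos: [0.4686, 0.0997, 0.0601]
ee_rot: [[-0.19, -0.982, 0.0], [-0.982, 0.19, 0.0], [-0.0, -0.0, -1.0]]
wrist_force: [-0.3, -0.1, -0.2]
gripper_width: 0.596
gripper_force: 0.0
```

jog_arm(
  plan="0 0 0 0 0 0 -1;0 0 0 0 0 0 -1;0 0 0 0 0 0 -1;0 0 -0.4 0 0 0 -1;0 0 -0.8 0 0 0 -1;0 0 -0.8 0 0 0 -1;0.3 0 -0.8 0 0 0 -1;0.6 0 -0.6 0 0 0 -1;1 -0.3 -0.2 0 0 0 -1;1 -0.5 0 0 0 0 -1",
)

```text
time_s: 20.15
tcp_pos: [0.4749, 0.0244, 0.1522]
ee_rot: [[-0.188, -0.982, 0.004], [-0.982, 0.188, 0.001], [-0.002, -0.003, -1.0]]
wrist_force: [0.4, -0.7, -0.6]
gripper_width: 0.999
gripper_force: 0.0
```

```bash
python3 g.py or,.12
```

```text
or t 20.15 tcp [0.4749 0.0244 0.1522] units [13.85 -6.28  1.28] turn [-0.023  0.014  0.016] w 0.999
```

jog_arm(
  plan="1 -0.5 0 0 0 0 -1;1 -0.5 0 0 0 0 -1;1 -0.5 0 0 0 0 -1;1 -0.5 0 0 0 0 -1;1 -0.5 0 0 0 0 -1;1 -0.5 0 0 0 0 -1;1 -0.5 0 0 0 0 -1;1 -0.5 0 0 0 0 -1;1 -0.5 0 0 0 0 -1;1 -0.5 0 0 0 0 -1",
)

```text
time_s: 21.15
tcp_pos: [0.5499, -0.2457, 0.1508]
ee_rot: [[-0.19, -0.982, 0.001], [-0.982, 0.19, -0.0], [0.0, -0.001, -1.0]]
wrist_force: [0.6, 0.4, -0.3]
gripper_width: 1.005
gripper_force: 0.0
```

jog_arm(
  plan="1 -0.5 0 0 0 0 -1;1 -0.4 0 0 0 0 -1;0.8 -0.2 0.3 0 0 0 -1;0.5 0 0.4 0 0 0 -1;0.2 0 0.4 0 0 0 -1;0 0 0.1 0 0 0 -1;0 0 0 0 0 0 -1;0 0 0 0 0 0 -1;0 0 0 0 0 0 -1;0 0 0 0 0 0 -1",
)

```text
time_s: 22.15
tcp_pos: [0.5605, -0.3352, 0.1207]
ee_rot: [[-0.189, -0.982, 0.001], [-0.982, 0.189, -0.0], [0.0, -0.001, -1.0]]
wrist_force: [-0.6, -0.5, -0.2]
gripper_width: 1.0
gripper_force: 0.0
```

```bash
python3 g.py or,.039;python3 - <<'E'
from station import r
from h import *
c=r.get_calibration("wrist");p,d=r.capture("wrist");W=world(c,d);cv2.imwrite("pics/w2.png",p[:,:,::-1])
for m,s,ce in blobs(p,"orange",150):
    w=W[m];t=w[w[:,2]>np.percentile(w[:,2],80)-.004];print(s,ce,np.median(t,0),plane(c,*ce,.064))
E
```

```text
or t 22.15 tcp [ 0.5605 -0.3352  0.1207] units [ 0.36 -0.21  3.27] turn [-0.007 -0.001  0.009] w 1.0
[293 210  48  50 270] [312.97037037 225.54074074] [ 0.57274175 -0.34957796  0.06307564] [ 0.56529297 -0.35211384  0.064     ]
```

Run:
```python
from station import r
from h import *
c=r.get_calibration("wrist");print(plane(c,317,235,.064))
R["orange"]=((5,130,80),(24,255,255));p=cv2.imread("pics/w2.png")[:,:,::-1]
for m,s,ce in blobs(p.copy(),"orange",300): print(s,ce,plane(c,*ce,.064))
```

```text
[ 0.56399156 -0.34617339  0.064     ]
[ 293  209   50   53 2079] [318.00721501 235.26118326] [ 0.56344113 -0.3459053   0.064     ]
[  93  231   98   83 1050] [158.08190476 258.08      ] [ 0.66106478 -0.35031542  0.064     ]
[ 63 252  39  39 366] [ 83.46994536 275.27322404] [ 0.71107147 -0.34846531  0.064     ]
[  79  310   39   71 1357] [ 94.05895357 345.12527634] [ 0.72130183 -0.30114751  0.064     ]
[ 536  310   39   71 1321] [558.40272521 344.82891749] [ 0.42430817 -0.24403334  0.064     ]
[ 291  392  349   30 6433] [475.0352868  409.74817348] [ 0.4827796  -0.20570646  0.064     ]
```

jog_arm(
  plan="0.38 -0.2 0.2 0 0 0 -1;0 0 0.5 0 0 0 -1;0 0 0.7 0 0 0 -1;0 0 0.7 0 0 0 -1;0 0 0.6 0 0 0 -1;0 0 0.4 0 0 0 -1;0 0 0.15 0 0 0 -1;0 0 0 0 0 0 -1;0 0 0 0 0 0 1;0 0 0 0 0 0 1",
)

```text
time_s: 23.2
tcp_pos: [0.5638, -0.3462, 0.0397]
ee_rot: [[-0.19, -0.982, 0.002], [-0.982, 0.19, -0.001], [0.0, -0.002, -1.0]]
wrist_force: [0.0, 1.0, 0.4]
gripper_width: 0.891
gripper_force: 0.0
```

jog_arm(
  plan="0 0 0 0 0 0 1;0 0 0 0 0 0 1;0 0 0 0 0 0 1;0 0 0 0 0 0 1;0 0 0 0 0 0 1;0 0 0 0 0 0 1;0 0 0 0 0 0 1;0 0 0 0 0 0 1;0 0 0 0 0 0 1;0 0 0 0 0 0 1",
)

```text
time_s: 24.2
tcp_pos: [0.5632, -0.3459, 0.0387]
ee_rot: [[-0.19, -0.982, 0.0], [-0.982, 0.19, -0.0], [0.0, -0.0, -1.0]]
wrist_force: [0.3, 0.3, -0.8]
gripper_width: 0.318
gripper_force: 30.0
```

```bash
python3 g.py to,.16
```

```text
to t 24.2 tcp [ 0.5632 -0.3459  0.0387] units [-22.37   7.09  -4.85] turn [-0.    -0.     0.003] w 0.318
```

jog_arm(
  plan="0 0 -0.4 0 0 0 1;0 0 -0.8 0 0 0 1;0 0 -0.9 0 0 0 1;-0.4 0.4 -0.9 0 0 0 1;-0.8 0.7 -0.9 0 0 0 1;-1 0.8 -0.7 0 0 0 1;-1 0.8 -0.25 0 0 0 1;-1 0.8 0 0 0 0 1;-1 0.8 0 0 0 0 1;-1 0.8 0 0 0 0 1",
)

```text
time_s: 25.2
tcp_pos: [0.4668, -0.1686, 0.1609]
ee_rot: [[-0.19, -0.982, 0.001], [-0.982, 0.19, -0.0], [-0.0, -0.001, -1.0]]
wrist_force: [0.6, 0.1, -0.7]
gripper_width: 0.321
gripper_force: 30.0
```

jog_arm(
  plan="-1 0.7 0 0 0 0 1;-1 0.6 0 0 0 0 1;-1 0.4 0 0 0 0 1;-1 0.29 0 0 0 0 1;-1 0 0 0 0 0 1;-1 0 0 0 0 0 1;-1 0 0 0 0 0 1;-1 0 0 0 0 0 1;-1 0 0 0 0 0 1;-1 0 0 0 0 0 1",
)

```text
time_s: 26.2
tcp_pos: [0.4662, 0.0865, 0.1609]
ee_rot: [[-0.19, -0.982, 0.001], [-0.982, 0.19, 0.001], [-0.001, -0.001, -1.0]]
wrist_force: [0.3, 0.2, -0.5]
gripper_width: 0.316
gripper_force: 30.0
```

jog_arm(
  plan="-1 0 0 0 0 0 1;-1 0 0 0 0 0 1;-1 0 0 0 0 0 1;-0.8 0 0 0 0 0 1;-0.6 0 0 0 0 0 1;-0.4 0 0 0 0 0 1;-0.2 0 0 0 0 0 1;0 0 0 0 0 0 1;0 0 0 0 0 0 1;0 0 0 0 0 0 1",
)

```text
time_s: 27.2
tcp_pos: [0.4896, 0.2074, 0.16]
ee_rot: [[-0.191, -0.982, -0.0], [-0.982, 0.191, -0.0], [0.0, 0.0, -1.0]]
wrist_force: [-0.2, 0.1, -0.4]
gripper_width: 0.318
gripper_force: 30.0
```

```bash
python3 g.py to,.060
```

```text
to t 27.2 tcp [0.4896 0.2074 0.16  ] units [-1.2  0.   4. ] turn [ 0.001 -0.002 -0.002] w 0.318
```

jog_arm(
  plan="-0.4 0 0 0 0 0 1;-0.5 0 0 0 0 0 1;-0.3 0 0.3 0 0 0 1;0 0 0.6 0 0 0 1;0 0 0.8 0 0 0 1;0 0 0.8 0 0 0 1;0 0 0.6 0 0 0 1;0 0 0.4 0 0 0 1;0 0 0.3 0 0 0 1;0 0 0.1 0 0 0 1",
)

```text
time_s: 28.2
tcp_pos: [0.4952, 0.2376, 0.0617]
ee_rot: [[-0.19, -0.982, -0.001], [-0.982, 0.19, -0.001], [0.001, 0.001, -1.0]]
wrist_force: [-0.7, 0.0, -0.6]
gripper_width: 0.325
gripper_force: 30.0
```

```bash
python3 g.py to,.060
```

```text
to t 28.2 tcp [0.4952 0.2376 0.0617] units [ 0.03 -0.01  0.07] turn [ 0.005 -0.007  0.005] w 0.325
```

jog_arm(
  plan="0 0 0.04 0 0 0 1;0 0 0 0 0 0 1;0 0 0 0 0 0 0;0 0 0 0 0 0 0;0 0 0 0 0 0 -0.5;0 0 0 0 0 0 -0.5;0 0 0 0 0 0 -1;0 0 0 0 0 0 -1;0 0 0 0 0 0 -1;0 0 -0.4 0 0 0 -1",
)

```text
time_s: 29.2
tcp_pos: [0.4945, 0.2368, 0.0706]
ee_rot: [[-0.19, -0.982, -0.003], [-0.982, 0.19, -0.002], [0.003, 0.002, -1.0]]
wrist_force: [-0.5, -0.4, 0.4]
gripper_width: 0.948
gripper_force: 0.0
```

jog_arm(
  plan="0 0 -0.8 0 0 0 -1;0 0 -0.8 0 0 0 -1;0 0 -1 0 0 0 -1;0 0 -1 0 0 0 -1;0 0 -1 0 0 0 -1;0 0 -0.6 0 0 0 -1;0 0 -0.3 0 0 0 -1;0 0 0 0 0 0 -1;0 0 0 0 0 0 -1;0 0 0 0 0 0 -1",
)

```text
time_s: 30.2
tcp_pos: [0.4949, 0.2372, 0.2078]
ee_rot: [[-0.19, -0.982, -0.002], [-0.982, 0.19, -0.001], [0.002, 0.002, -1.0]]
wrist_force: [-0.7, 0.5, 0.3]
gripper_width: 1.0
gripper_force: 0.0
```

```bash
python3 g.py bar,.2;python3 - <<'E'
from station import r
import cv2,numpy as np
a=[]
for n in("scene","wrist"):
    c=r.get_calibration(n);p,d=r.capture(n);np.savez(f"pics/{n}3.npz",p=p,d=d,**{k:np.array(v) for k,v in c.items()});a.append(p)
cv2.imwrite("pics/s3.png",cv2.resize(a[0][140:340,230:500],None,fx=2.8,fy=2.8)[:,:,::-1])
E
```

```text
bar t 30.2 tcp [0.4949 0.2372 0.2078] units [ 2.33 -6.42  0.31] turn [ 0.012 -0.013  0.003] w 1.0
```

View pics/s3.png

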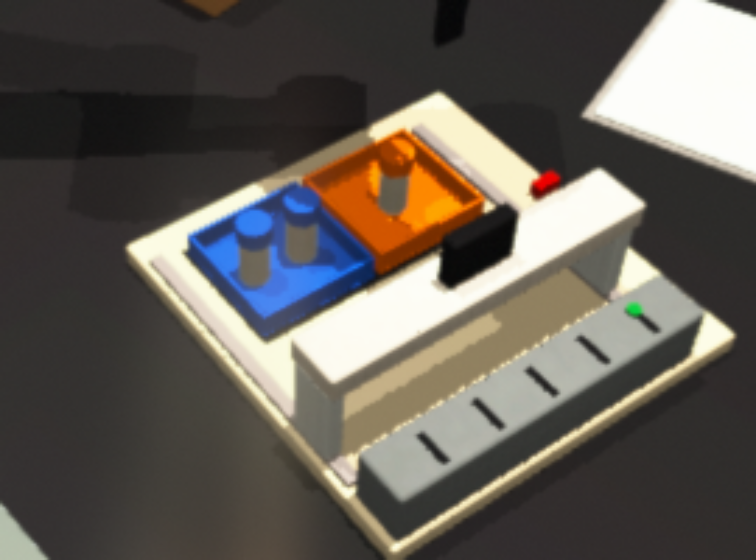

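The crop shows both blue-capped vials upright in the blue tray at (255,250) and (300,225). The orange one is upright in the orange tray at (395,175), and the bar is parked with its grip at (480,245). Now to the grip.

jog_arm(
  plan="0.2 -0.4 0.1 0 0 0 -1;0.2 -0.8 0.1 0 0 0 -1;0.3 -0.9 0.1 0 0 0 -1;0.3 -0.9 0 0 0 0 -1;0.3 -0.9 0 0 0 0 -1;0.3 -0.9 0 0 0 0 -1;0.3 -0.8 0 0 0 0 -1;0.3 -0.5 0 0 0 0 -1;0.13 -0.3 0 0 0 0 -1;0 0 0 0 0 0 -1",
)

```text
time_s: 31.3
tcp_pos: [0.6419, 0.1492, 0.2009]
ee_rot: [[-0.191, -0.982, -0.001], [-0.982, 0.191, -0.0], [0.0, 0.001, -1.0]]
wrist_force: [0.4, -0.1, 0.7]
gripper_width: 1.001
gripper_force: 0.0
```

```bash
python3 g.py bar,.131
python3 - <<'E'
from station import r
from h import *
from g import O,X,Y
A=np.array([X,Y])
f=np.load("pics/wrist3.npz");c=r.get_calibration("wrist");p,d=r.capture("wrist");cv2.imwrite("pics/w4.png",p[:,:,::-1])
for F,p,d in((f,f["p"],f["d"]),(c,p,d)):
    W=world(F,d)
    for m,s,ce in blobs(p,"red",40):
        w=W[m];print("red",s,ce.round(1),"plane.032 reader",A@(plane(F,*ce,.033)[:2]-O),np.median(w,0))
    g=(W[...,2]>.155)&(W[...,2]<.175)&(W[...,0]>.55)&(d>0)
    if g.sum()>30:
        w=(W[g][:,:2]-O)@A.T;print("fin top reader",g.sum(),np.median(w,0),np.percentile(w,2,0),np.percentile(w,98,0))
E
```

```text
bar t 31.3 tcp [0.6419 0.1492 0.2009] units [-0.01  0.02  2.8 ] turn [ 0.005 -0.003 -0.006] w 1.001
fin top reader 4206 [0.09152863 0.00074167] [ 0.0876313  -0.02647485] [0.10273166 0.02998069]
red [422 383  13  21 257] [428.1 393.2] plane.032 reader [-0.00324538  0.17820282] [0.57865551 0.34391566 0.03231064]
fin top reader 3067 [ 0.09638296 -0.00114894] [ 0.08875194 -0.02773339] [0.10385682 0.02949268]
```

View pics/w4.png

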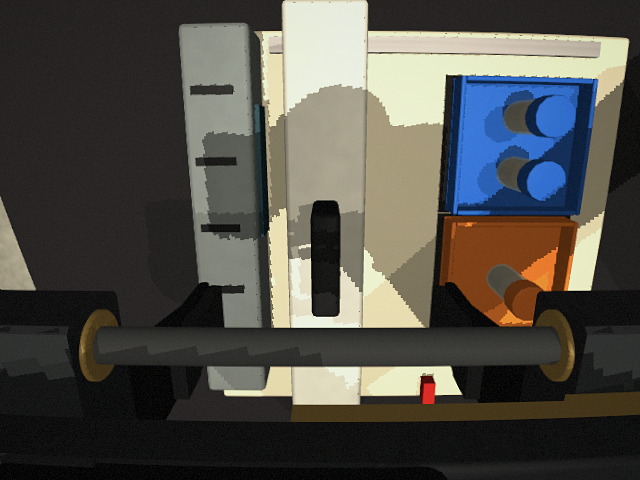

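The wrist view shows the fin at (325,258) centred between the open fingers, and the red clip at (428,390). Vials stand in their trays. Descend and pinch.

jog_arm(
  plan="0 0 0.3 0 0 0 -1;0 0 0.6 0 0 0 -1;0 0 0.7 0 0 0 -1;0 0 0.6 0 0 0 -1;0 0 0.4 0 0 0 -1;0 0 0.2 0 0 0 -1;0 0 0 0 0 0 1;0 0 0 0 0 0 1;0 0 0 0 0 0 1;0 0 0 0 0 0 1",
)

```text
time_s: 32.35
tcp_pos: [0.6418, 0.1501, 0.1322]
ee_rot: [[-0.19, -0.982, 0.001], [-0.982, 0.19, 0.001], [-0.001, -0.001, -1.0]]
wrist_force: [0.4, 0.0, 0.7]
gripper_width: 0.725
gripper_force: 0.0
```

jog_arm(
  plan="0 0 0 0 0 0 1;0 0 0 0 0 0 1;0 0 0 0 0 0 1;0 0 0 0 0 0 1;0 0 0 0 0 0 1;0 0 0 0 0 0 1;0 0 0 0 0 0 1;0 0 0 0 0 0 1;0 0 0 0 0 0 1;0 0 0 0 0 0 1",
)

```text
time_s: 33.35
tcp_pos: [0.6418, 0.15, 0.1315]
ee_rot: [[-0.19, -0.982, 0.001], [-0.982, 0.19, 0.0], [-0.0, -0.001, -1.0]]
wrist_force: [2.7, -1.2, -1.1]
gripper_width: 0.182
gripper_force: 30.0
```

jog_arm(
  plan="0 0.2 0 0 0 0 1;0 0.4 0 0 0 0 1;0 0.5 0 0 0 0 1;0 0.5 0 0 0 0 1;0 0.5 0 0 0 0 1;0 0.5 0 0 0 0 1;0 0.4 0 0 0 0 1;0 0.3 0 0 0 0 1;0 0.2 0 0 0 0 1;0 0 0 0 0 0 1",
)

```text
time_s: 34.35
tcp_pos: [0.5555, 0.1666, 0.1315]
ee_rot: [[-0.189, -0.982, 0.002], [-0.982, 0.189, 0.0], [-0.0, -0.002, -1.0]]
wrist_force: [6.0, -3.2, -5.6]
gripper_width: 0.18
gripper_force: 30.0
```

```bash
python3 g.py bar,.131
python3 - <<'E'
from station import r
from g import O,X,Y
s=r.sense();q=s["tcp_pos"][:2]-O;print(q@X,q@Y,s["wrist_force"])
E
```

```text
bar t 34.35 tcp [0.5555 0.1666 0.1315] units [ 0.02 -3.5   0.03] turn [-0.013  0.004  0.008] w 0.18
0.007588753443545885 0.0005116878686086567 [ 6.04667087 -3.23096713 -5.64242162]
```

jog_arm(
  plan="0 0.15 0 0 0 0 1;0 0.15 0 0 0 0 1;0 0.1 0 0 0 0 1;0 0.03 0 0 0 0 1;0 0 0 0 0 0 1;0 0 0 0 0 0 1;0 0 0 0 0 0 1;0 0 0 0 0 0 1;0 0 0 0 0 0 1;0 0 0 0 0 0 1",
)

```text
time_s: 35.35
tcp_pos: [0.5458, 0.1684, 0.1315]
ee_rot: [[-0.19, -0.982, 0.002], [-0.982, 0.19, 0.0], [-0.001, -0.002, -1.0]]
wrist_force: [7.2, -2.1, -5.1]
gripper_width: 0.179
gripper_force: 30.0
```

Run:
```python
from station import r
from h import *
from g import O,X,Y
A=np.array([X,Y])
s=r.sense();print("tcp reader",A@(s["tcp_pos"][:2]-O),s["wrist_force"])
for n in("top","scene","wrist"):
    c=r.get_calibration(n);p,d=r.capture(n);cv2.imwrite(f"pics/{n}5.png",p[:,:,::-1]);W=world(c,d)
    for m,b,ce in blobs(p,"red",12):
        w=(W[m][:,:2]-O)@A.T
        if abs(np.median(w[:,1])-.177)<.02: print(n,"red",b,ce.round(1),"reader",A@(plane(c,*ce,.033)[:2]-O),np.median(w,0))
    Q=(W[...,:2]-O)@A.T
    for nm,z0,z1,y0 in(("beam",.116,.135,.14),("fin",.158,.18,.03)):
        g=(W[...,2]>z0)&(W[...,2]<z1)&(abs(Q[...,1])<y0)&(abs(Q[...,0])<.08)
        if nm=="beam": g&=(p.min(-1)>110)&(abs(Q[...,1])>.06)
        else: g&=p.max(-1)<60
        if g.sum()>20:w=Q[g];print(n,nm,g.sum(),np.percentile(w[:,0],[2,50,98]).round(4))
    if n=="scene": cv2.imwrite("pics/s6.png",cv2.resize(p[180:260,390:490],None,fx=7,fy=7,interpolation=cv2.INTER_CUBIC)[:,:,::-1])
    if n=="wrist": cv2.imwrite("pics/w6.png",p[:,:,::-1])
```

```text
tcp reader [-0.00233479  0.0005115 ] [ 7.17122492 -2.08482286 -5.06488212]
top beam 880 [-0.0266 -0.0029  0.0211]
scene red [422 201   8   9  46] [425.6 204.6] reader [-0.00172333  0.17881435] [-0.00091823  0.1795286 ]
scene beam 917 [-0.0243  0.0066  0.0231]
scene fin 223 [-0.0159  0.0045  0.0159]
wrist beam 18184 [-0.0256 -0.0021  0.0211]
wrist fin 5546 [-0.0174 -0.0023  0.0127]
```

View pics/s6.png

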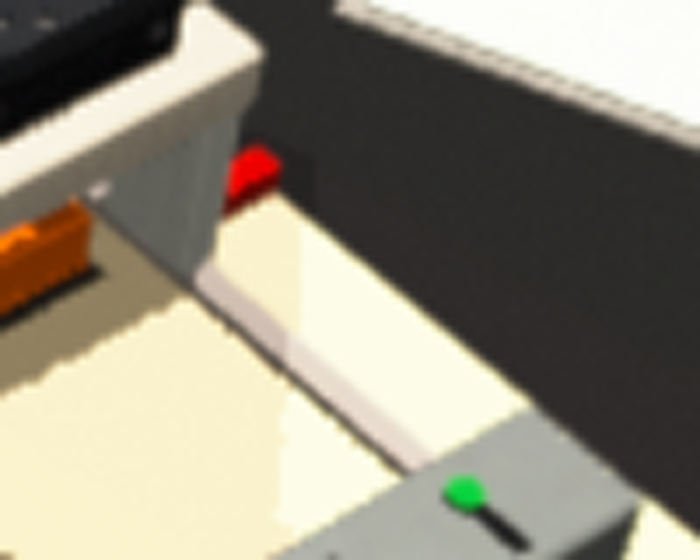

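View pics/w6.png

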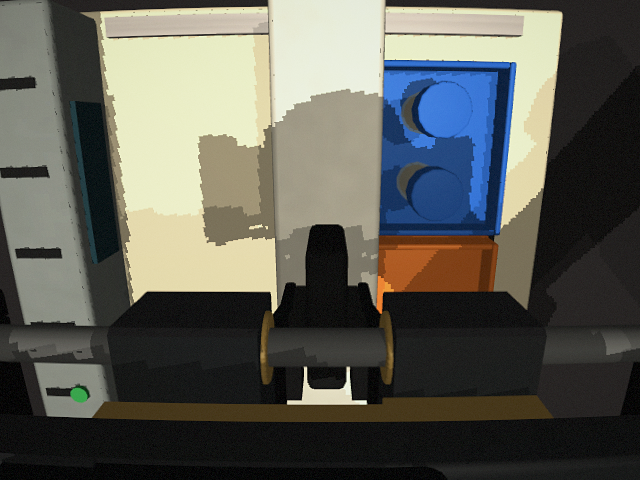

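The pointer is hidden behind the leg in the scene crop, where the clip is at (255,170). The wrist view shows the fin held at (327,300) and both blue vials upright at (443,110) and (435,192). The beam and fin centre is about 1 mm short of the clip along reader x, so I'll nudge and hold.

jog_arm(
  plan="0 0.04 0 0 0 0 1;0 0 0 0 0 0 1;0 0 0 0 0 0 1;0 0 0 0 0 0 1;0 0 0 0 0 0 1;0 0 0 0 0 0 1;0 0 0 0 0 0 1;0 0 0 0 0 0 1;0 0 0 0 0 0 1;0 0 0 0 0 0 1",
)

```text
time_s: 36.5
tcp_pos: [0.5449, 0.1686, 0.1315]
ee_rot: [[-0.19, -0.982, 0.003], [-0.982, 0.19, 0.0], [-0.001, -0.003, -1.0]]
wrist_force: [8.6, -3.0, -4.8]
gripper_width: 0.18
gripper_force: 30.0
```

Run:
```python
from station import r
from h import *
from g import O,X,Y
s=r.sense();print((s["tcp_pos"][:2]-O)@X,s["wrist_force"],s["gripper_force"],s["time_s"])
c=r.get_calibration("scene");p,d=r.capture("scene")
cv2.imwrite("pics/s7.png",cv2.resize(p[140:340,230:500],None,fx=2.8,fy=2.8)[:,:,::-1])
```

```text
-0.0032162833219334668 [ 8.5513808  -2.96406893 -4.79990429] 29.999280273914337 36.5
```

View pics/s7.png

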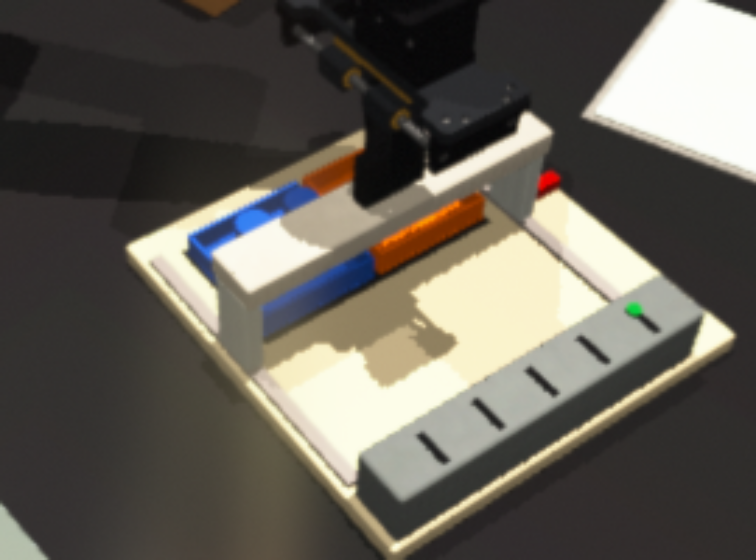

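The bar is held next to the clip at (545,183) and the vials are undisturbed behind it. Handing in.

```bash
python3 -c "
from station import r
print(r.finish_job())"
```

```text
the job is handed in; nothing more can be done
None
```

I handed the job in, result not shown: both blue-capped vials and the orange-capped vial were seen upright and released in their own trays before the pull, and the gripper holds the scan bar within about 1 mm of the clip's measured centre, inferred from the grip because the pointer was hidden from view.

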